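Set up the jade roller on the carving slide

TASK

Set up the stone carving slide for its next pass: turn the jade roller between its centres, at the first station, until its white line faces straight up, then move the carriage along the slide to rest at the next (middle) station with the line still up, and only then throw the clamp lever right over to the far side. Every small sawn offcut on the slide and the bench (there may be three to five) must also end up in the aluminium tray; leave everything else on the bench where it is.

Things in the scene. Friction and masses are not known exactly. Their poses are not given: they have to be found in the camera images.
- roller_mid (a point): Centre of the dark green jade roller (50 mm diameter, 120 mm long) that turns between two steel cone centres on the carriage; the point lies on its axis, 100 mm above the bench. Its y axis is the roller axis (along the slide), its z axis points from the axis to the white mark. A light friction (0.06 N m) holds it at any angle; it is balanced.
- roller_mark (a point): Middle of the white line (5 mm wide, 116 mm long, flush) painted along the surface of the roller, 25 mm from the axis.
- roller (a joint): Turn of the roller, rad: 0 when the white line faces straight up, positive when it faces to the far side (+x of the slide, away from the robot), pi/2 when level there. At the start it is 1.1 to 2.3.
- slide: Flat dark steel bed fixed to the bench, 120 x 510 x 12 mm; its frame lies on the bench: x across (away from the robot), y along the travel; the bed reaches from y = -240 to +270 mm. Three white ticks on its near edge at y = -120, -20 and +80 mm are the stations. The bed, its carriage, roller and lever are set down together at another place and yaw each time.
- carriage (a joint): Travel of the carriage along the slide, m: 0 at the first station, where it starts; 0.100 at the next and 0.200 at the last; it moves towards the lever end (+y of the slide). A spring ball catches within about 5 mm of each station; about 4 to 7 N along the slide moves the carriage out of one, 1 N between them. End stops at -0.006 and 0.206.
- carriage_stand (a point): Middle of the top of the green upright at the rear (-y) end of the carriage, 115 mm above the bench. The upright is 40 mm across the slide, 16 mm along it and 85 mm tall; it can be pinched from above. An equal upright stands 166 mm further along +y, and the roller lies midway between.
- carriage_mid (a point): Middle of the carriage plate, on its top face, 30 mm above the bench; the plate is 100 x 200 mm with a white tick in the middle of its near edge, which points at the station ticks.
- clamp (a joint): Clamp lever at the +y end of the slide, rad: 0 leaning towards the robot (-x of the slide), as at the start; 1.0 thrown right over to the far side (+x). It stays where it is left; under 5 N at the tip.
- clamp_tip (a point): Centre of the 26 mm ball at the tip of the clamp lever, a thin steel rod 80 mm long. It swings in the x-z plane of the slide about a pivot at slide x = 0, y = 240 mm, 34 mm above the bench, on a dark block 70 x 50 x 25 mm; it leans 0.5 rad from upright to the near side at joint 0 and 0.5 rad to the far side at 1.0.
- tray: Open aluminium tray fixed to the bench at the left, outside 150 x 240 x 60 mm (x, y, z of its frame), walls and floor 5 mm; origin at the centre of its underside.
- offcut1: Sawn pale stone offcut, a small slab 75 x 34 x 28 mm (its x, y, z) with a narrower crooked stub reaching about 10 mm beyond its +x end; 120 to 240 g; origin at the centre of its underside. If present, lies on the slide bed ahead of the carriage.
- offcut2: Sawn pale stone offcut, a small slab 66 x 38 x 27 mm (its x, y, z) with a narrower crooked stub reaching about 10 mm beyond its +x end; 120 to 240 g; origin at the centre of its underside. If present, lies on the slide bed ahead of the carriage.
- offcut3: Sawn pale stone offcut, a small slab 84 x 32 x 30 mm (its x, y, z) with a narrower crooked stub reaching about 10 mm beyond its +x end; 120 to 240 g; origin at the centre of its underside. If present, lies on the bench to the right.
- offcut4: Sawn pale stone offcut, a small slab 70 x 36 x 30 mm (its x, y, z) with a narrower crooked stub reaching about 10 mm beyond its +x end; 120 to 240 g; origin at the centre of its underside. If present, lies on the bench to the right.
- offcut5: Sawn pale stone offcut, a small slab 90 x 30 x 28 mm (its x, y, z) with a narrower crooked stub reaching about 10 mm beyond its +x end; 120 to 240 g; origin at the centre of its underside. If present, lies on the bench to the right.
- flask: Steel flask, 72 mm diameter, 210 mm tall, standing at the far right; a bystander. Origin at its underside (brush: on its handle axis).
- wheel: Spare grey grinding wheel lying flat beyond the slide, 100 mm diameter; a bystander. Origin at its underside (brush: on its handle axis).
- brush: Hand brush lying on the bench between the robot and the slide; a bystander. Origin at its underside (brush: on its handle axis).
- vblock: Dark steel V-block, 60 x 80 x 45 mm, at the right; a bystander. Origin at its underside (brush: on its handle axis).
- pot: White cup, 80 mm wide, 70 mm tall, at the left beyond the tray; a bystander. Origin at its underside (brush: on its handle axis).
- jar: Amber jar, 60 mm diameter, 80 mm tall, standing left of the lever; a bystander. Origin at its underside (brush: on its handle axis).
There are look-alikes about, which are no part of the job. What is shaped like the offcut5 but green or orange is not meant.

How it is judged:
On the way, in this order (a step that is already met when the one before it is completed fails the run):
1. the roller's white line faces up, the carriage still at the first station (value of joint roller between -0.15 and 0.15 rad and velocity of joint roller between -0.05 and 0.05 rad/s and value of joint carriage below 0.015 m), for 0.2 s.
2. the carriage rests at the next station with the line still up (value of joint roller between -0.15 and 0.15 rad and value of joint carriage between 0.094 and 0.106 m), for 0.3 s.
3. the clamp lever is thrown over (value of joint carriage between 0.094 and 0.106 m and value of joint clamp above 0.85 rad), for 0.2 s.
At the end, for the whole second after the job is handed in: The white line faces up within 0.15 rad, the carriage is within 6 mm of the middle station (0.100 m), the clamp lever is beyond 0.85 rad, and every offcut present lies at rest inside the tray (its origin within the outer walls and less than 70 mm above the bench) (all of step 3 and value of joint roller between -0.15 and 0.15 rad and x of offcut1 in the frame of tray between -0.075 and 0.075 m and y of offcut1 in the frame of tray between -0.12 and 0.12 m and z of each of offcut1, offcut2, offcut3, offcut4, offcut5 in the frame of tray below 0.07 m and linear speed of each of offcut1, offcut2, offcut3, offcut4, offcut5 below 0.03 m/s and x of offcut2 in the frame of tray between -0.075 and 0.075 m and y of offcut2 in the frame of tray between -0.12 and 0.12 m and x of offcut3 in the frame of tray between -0.075 and 0.075 m and y of offcut3 in the frame of tray between -0.12 and 0.12 m and x of offcut4 in the frame of tray between -0.075 and 0.075 m and y of offcut4 in the frame of tray between -0.12 and 0.12 m and x of offcut5 in the frame of tray between -0.075 and 0.075 m and y of offcut5 in the frame of tray between -0.12 and 0.12 m); the robot touches nothing.
It fails at once if a bystander (flask, spare wheel, brush, V-block, cup or jar) is moved by more than 50 mm (distance of any of flask, wheel, brush, vblock, pot, jar from where it was at the start of the episode above 0.05 m).
Of offcut1, offcut2, offcut3, offcut4, offcut5 only 3 to 5 are there at a start; the rules pass over those that are not, and their reading is None.
At some moment in a run one of offcut3, offcut4, offcut5 may be knocked a few centimetres aside while the robot is not near it.
Once in a run the grip may slacken for a moment while it holds something.
It also fails if it takes over 210 s, if anything falls off the work surface, if the arm or the gripper's body presses on something with over 40 N, if the wrist force passes 120 N, or if a joint passes its speed limit or range.

ROBOT

A 6-joint arm with a two-finger parallel gripper is mounted at the origin on the work surface. World frame = base frame: x ahead of the robot, y to its left, z up, the work surface at z = 0. Lengths are in m, angles in rad, forces in N, time in s.
With the tool pointing down it reaches from about 0.25 to 0.775 m from the base axis. Payload 8.9 kg.
Tool frame: the origin (TCP) lies at the very end of the fingers, on their centre line; the grasp point (between the pads) lies pinch_z behind it (pinch_z is the distance from the TCP to the grasp point, in m); z points along the fingers, y is the direction in which the jaws open and shut (so a half turn about z gives the same grasp; the last joint's range is limited). The gripper opens to 85 mm and grips with 20 to 120 N. Pads are 22 mm wide; open, the fingers measure 114 mm over their backs; the gripper's body (76 mm by 85 mm) begins 54 mm behind the grasp point. The pads swing forward as they close: fully open they stand 13 mm farther back than shut.
Start: joints at [-1.407, 0.291, -0.153, 1.127, 0, 1.431], TCP at [0.157, -0.501, 0.231] pointing down, gripper open.
Joint ranges: [-2.52, 2.52], [-0.91, 1.74], [-1.3, 1.37], [-1.96, 2.02], [-1.52, 1.47], [-3.14, 3.14]. Speed limits (rad/s): [2.22, 2.22, 2.79, 3.14, 3.14, 3.14].

INTERFACE

Orientations are given as a unit quaternion [w, x, y, z].
In Python, from station import get_state, get_image, calibration, job_done, pinch_z gives the robot as it stands.
- The arm moves only by the tool arm_command, never from a script. Its argument "targets" is text: rows parted by semicolons, each of 4 numbers parted by spaces: the shift along the tool's x, y, z in m, then the turn about the tool's z in degrees. In form: dx dy dz roll; .... A call has 1 to 10 rows; each row is the pose to reach, as a shift and turn from the pose measured when the call began, along the tool's axes at that moment; what a row does not reach only later rows make up. A row lasts 1/8 s, in which the tool goes at most 62.5 mm and 10.7 degrees, less where a joint would pass 70% of its speed; a pose out of reach is approached as far as the arm can. A call with a gripper value outside its range is refused whole. "fingers" is the finger opening in m, from 0 to 0.0854, set as the call begins (left out, the last holds). The fingers move at their own pace and stop on an object; "newtons" is the grip in N (left out, the last holds). Time passes only in rows, so rows that repeat a pose let the fingers close. It gives the time, the measured TCP pose, the force and the opening at its end, in the units of the state.
- get_state(): the state, without advancing time (a new reading comes with each control period).
- get_image(name): name is "side" or "top" or "wrist"; returns (picture, depth): 420x560x3 uint8, red, green, blue; 420x560 float32, m along the optical axis (not along the pixel's ray), 0 where there is no reading.
- calibration(name): a dict with "vfov" (degrees; the focal length in pixels is half the picture's height over the tangent of half this angle, whatever the lens; pixels are square), "cx", "cy" (the principal point, pixels), "dist_coeffs" ([k1, k2, p1, p2, k3] as OpenCV has them; the pictures are not rectified), "cam_to_world" (4x4, takes a point from camera to world coordinates); the wrist camera has in their place "T_tool_cam" (4x4, takes a point from camera to tool coordinates, whose origin is the TCP and whose axes are the flange's). Camera axes: x right, y up, looking along -z (the intrinsics and any distortion apply to the point x, -y, -z); pixel columns grow to the right and rows downward; lengths in m; the calibration is good to about 2 mm. A picture is of the moment at which its call begins: read the wrist's pose just before it. calibration takes no time and is no camera call.
- job_done(): hands the job in, once; it reports no verdict.
The state is a dict: "time": time; "joint_pos": joint angles; "joint_velocities": joint speeds; "effort": joint torques, N m; "tool_pos": TCP position; "ee_rot": TCP orientation; "wrist_force": force on the tool from outside, world axes, zero at the start; "ft_torque": the same for the moment, N m; "opening": opening from 0.0 (shut) to 1.0 (fully open).
Only numpy, scipy, OpenCV 4.12 (cv2) and the standard library are available. Lean on these libraries where they do the work, as an engineer would, in place of code of your own. Each camera call takes 0.05 s, during which the arm holds its last target. There are 200 camera calls.

## Working session

There is one attempt and no reset: what is moved stays moved. The work goes in short steps, Python scripts to look and compute and a tool call to move; the robot and the scene stay as the last step left them, time stands still between calls to the robot, and variables do not carry over. Pictures are saved under pics/ and viewed, about 12 in all and at most 16, crops included, and the job is handed in when it is done.

Besides the shell and the picture viewer there is one more tool, called after ">>>" as name(argument=value, ...), one argument or row to a line, values as JSON. arm_command: Moves the arm, as the interface text tells. Its arguments: {"type":"object","properties":{"targets":{"type":"string"},"fingers":{"type":"number"},"newtons":{"type":"number"}},"required":["targets"]}

```bash
ls; mkdir -p pics; cat > h.py <<'E'
import numpy as np, cv2
from station import get_state, get_image, calibration, job_done, pinch_z
from scipy.spatial.transform import Rotation as R
def K(c,shape=(420,560)):
    f=shape[0]/2/np.tan(np.radians(c["vfov"])/2)
    return np.array([[f,0,c["cx"]],[0,f,c["cy"]],[0,0,1]])
def Tt(s=None):
    s=s or get_state(); q=s["ee_rot"]; T=np.eye(4)
    T[:3,:3]=R.from_quat([q[1],q[2],q[3],q[0]]).as_matrix(); T[:3,3]=s["tool_pos"]; return T
def grab(name):
    """image, XYZ world map"""
    T=Tt() if name=="wrist" else None
    im,d=get_image(name); c=calibration(name)
    M=T@np.array(c["T_tool_cam"]) if name=="wrist" else np.array(c["cam_to_world"])
    v,u=np.mgrid[:420,:560].astype(np.float32)
    p=cv2.undistortPoints(np.stack([u.ravel(),v.ravel()],1)[:,None],K(c),np.array(c["dist_coeffs"],float))[:,0]
    z=d.ravel(); P=np.stack([p[:,0]*z,-p[:,1]*z,-z],1)
    W=(P@M[:3,:3].T+M[:3,3]).reshape(420,560,3); W[d<=0]=np.nan
    return im,W,M
def proj(name,M,pts):
    c=calibration(name); Mi=np.linalg.inv(M); p=np.atleast_2d(pts)@Mi[:3,:3].T+Mi[:3,3]
    p=p*[1,-1,-1]
    return cv2.projectPoints(p[:,None],np.zeros(3),np.zeros(3),K(c),np.array(c["dist_coeffs"],float))[0][:,0]
def save(fn,im,scale=1.4):
    cv2.imwrite("pics/"+fn,cv2.resize(im[:,:,::-1],None,fx=scale,fy=scale,interpolation=cv2.INTER_CUBIC))
E
python3 - <<'E'
from h import *
print(pinch_z, get_state())
for n in("top","side"):
    im,W,M=grab(n); save(n+"0.png",im); np.savez(n+"0.npz",im=im,W=W,M=M); print(n,M[:3,3])
print(calibration("wrist"))
E
```

```text
pics
0.0187 {'time': 0.0, 'joint_pos': array([-1.40732804e+00,  2.91285476e-01, -1.54134602e-01,  1.12673832e+00,
        1.01865983e-05,  1.43153047e+00]), 'joint_velocities': array([ 0.00113973, -0.0008354 , -0.00108666,  0.00135373,  0.00103908,
       -0.00144542]), 'effort': array([ 1.23388960e-03, -5.37140679e+01,  3.31375730e+01,  1.57344091e-02,
       -2.02618812e-04, -9.14978983e-06]), 'tool_pos': array([ 0.15646713, -0.50065948,  0.23072654]), 'ee_rot': array([-6.81047704e-04,  9.88565633e-01,  1.50789672e-01, -3.14823504e-06]), 'wrist_force': array([-1.13856097, -0.73261134, -0.04078911]), 'ft_torque': array([0.02866251, 0.03009433, 0.03099853]), 'opening': 1.0042343456952847}
top [ 0.25931301 -0.05394938  1.56983195]
side [-0.047823    0.74039835  1.16395589]
{'vfov': 60.4141042126826, 'cx': 278.4614161764022, 'cy': 209.79728357683848, 'dist_coeffs': array([-0.01200833,  0.        ,  0.        ,  0.        ,  0.        ]), 'T_tool_cam': array([[ 8.73187214e-05,  9.56834825e-01,  2.90632259e-01,
         7.53442564e-02],
       [ 9.99999815e-01, -2.58350665e-04,  5.50111707e-04,
         4.00199382e-04],
       [ 6.01451076e-04,  2.90632157e-01, -9.56834671e-01,
        -1.43165541e-01],
       [ 0.00000000e+00,  0.00000000e+00,  0.00000000e+00,
         1.00000000e+00]])}
```

View pics/top0.png

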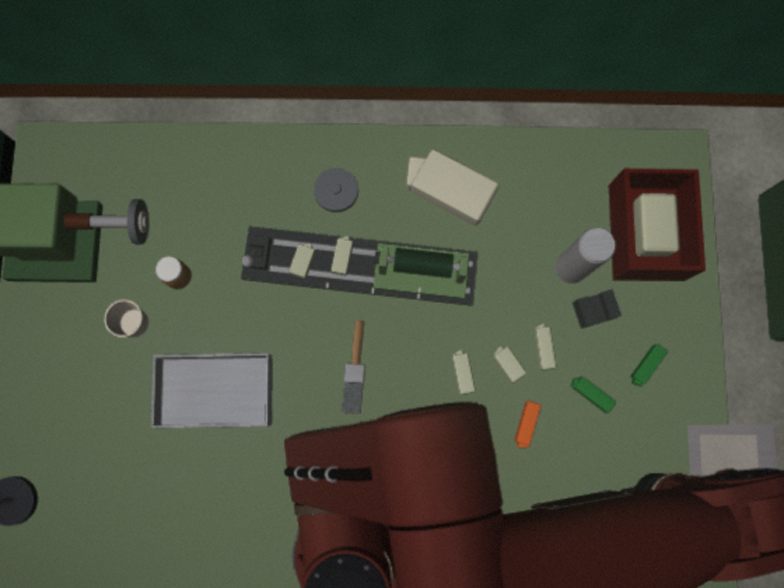

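View pics/side0.png

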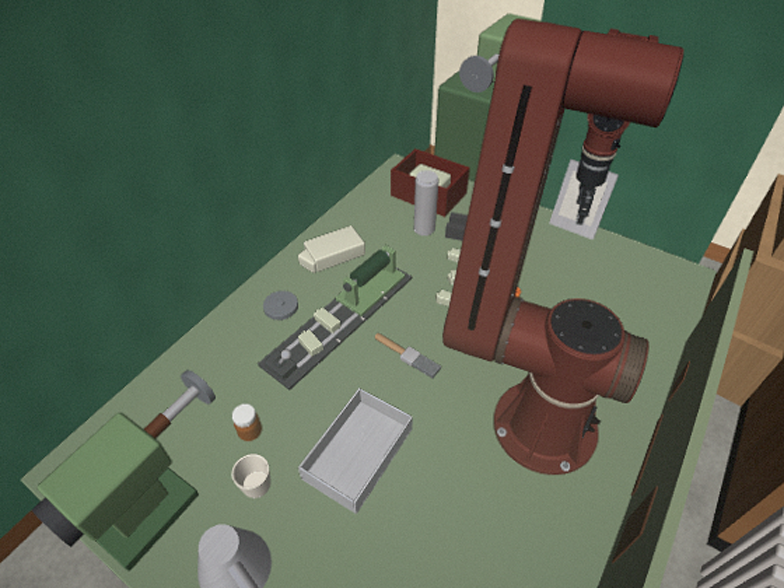

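```bash
cat >> h.py <<'E'
def segs(im,W,mask,amin=60):
    """blobs: centre xy, angle of long axis (deg), size, z top, pixel"""
    out=[]; n,l,st,ce=cv2.connectedComponentsWithStats(mask.astype(np.uint8))
    for i in range(1,n):
        if st[i,4]<amin: continue
        P=W[l==i]; P=P[~np.isnan(P[:,0])]
        if len(P)<amin/2: continue
        zt=np.percentile(P[:,2],80); Q=P[P[:,2]>zt-.008]
        (cx,cy),_,_=r=cv2.minAreaRect((Q[:,:2]*1000).astype(np.float32))
        b=cv2.boxPoints(r); e=b[1]-b[0]; f=b[2]-b[1]
        if np.linalg.norm(f)>np.linalg.norm(e): e,f=f,e
        a=np.degrees(np.arctan2(e[1],e[0]))%180
        out.append((round(cx/1000,4),round(cy/1000,4),round(a,1),round(np.linalg.norm(e)),round(np.linalg.norm(f)),round(zt,4),ce[i].round().astype(int).tolist(),int(st[i,4])))
    return out
def pale(im,W):
    h=cv2.cvtColor(im,cv2.COLOR_RGB2HSV); z=W[:,:,2]
    return (h[:,:,2]>125)&(h[:,:,1]<75)&(z>.015)&(z<.07)
def go(x,y,z,psi,T=None):
    """shift for TCP to x,y,z and tool-x world yaw psi (deg)"""
    T=Tt() if T is None else T; d=T[:3,:3].T@(np.array([x,y,z])-T[:3,3])
    cur=np.degrees(np.arctan2(T[1,0],T[0,0])); r=(cur-psi+180)%360-180
    print("go",d.round(4),"roll",round(r,1))
E
python3 - <<'E'
from h import *
d=np.load("top0.npz"); im,W=d["im"],d["W"]
for s in segs(im,W,pale(im,W),40): print(s)
h=cv2.cvtColor(im,cv2.COLOR_RGB2HSV); z=W[:,:,2]
print("bed"); m=(z>.006)&(z<.06)&(h[:,:,2]<95); 
print(*[s for s in segs(im,W,m,100)],sep="\n")
print("high"); m=(z>.105)&(z<.14)&(W[:,:,0]>.3); print(*segs(im,W,m,8),sep="\n")
for (u,v) in [(248,228),(477,253),(473,304),(242,281),(155,355),(269,355),(269,426),(154,426),(327,285),(373,291),(418,293),(248,261),(172,270),(125,318),(355,360)]:
    print((u,v),W[round(v/1.4),round(u/1.4)].round(3))
E
```

```text
(0.7926, -0.1961, np.float32(62.0), 188, 98, np.float64(0.0575), [322, 130], 1770)
(0.6281, 0.0374, np.float32(170.3), 77, 32, np.float64(0.0425), [244, 182], 251)
(0.6177, 0.1234, np.float32(162.2), 69, 36, np.float64(0.0415), [215, 185], 250)
(0.4366, -0.402, np.float32(7.3), 93, 29, np.float64(0.0306), [389, 248], 306)
(0.3998, -0.3229, np.float32(34.0), 73, 36, np.float64(0.0324), [363, 259], 293)
(0.3808, -0.2247, np.float32(11.9), 90, 30, np.float64(0.0326), [331, 266], 304)
(0.3352, 0.1847, np.float32(2.4), 129, 2, np.float64(0.0627), [190, 278], 46)
(0.3763, 0.0078, np.float32(89.7), 36, 30, np.float64(0.0224), [252, 266], 117)
(0.2612, 0.3576, np.float32(90.8), 73, 3, np.float64(0.0636), [129, 304], 46)
(0.2168, -0.7134, np.float32(5.4), 68, 11, np.float64(0.0678), [502, 323], 67)
bed
(0.7846, 0.054, np.float32(17.9), 98, 98, np.float64(0.0207), [240, 135], 796)
(0.6604, -0.5886, np.float32(35.8), 271, 128, np.float64(0.0499), [448, 175], 562)
(0.7066, -0.6539, np.float32(0.1), 191, 120, np.float64(0.0464), [474, 158], 1003)
(0.7347, 0.6011, np.float32(82.4), 49, 32, np.floa
[... 1099 characters left out ...]
float32(83.6), 153, 42, np.float64(0.1241), [298, 187], 794)
(0.5963, 0.226, np.float32(44.9), 23, 22, np.float64(0.1169), [177, 186], 63)
(0.59, -0.2162, np.float32(171.8), 42, 19, np.float64(0.1159), [331, 190], 90)
(248, 228) [ 0.696  0.249 -0.   ]
(477, 253) [ 0.641 -0.261  0.014]
(473, 304) [ 0.53  -0.252  0.002]
(242, 281) [ 0.575  0.257 -0.004]
(155, 355) [0.403 0.42  0.056]
(269, 355) [0.408 0.185 0.041]
(269, 426) [0.262 0.18  0.038]
(154, 426) [0.259 0.413 0.058]
(327, 285) [0.565 0.067 0.014]
(373, 291) [ 0.554 -0.031  0.013]
(418, 293) [ 0.548 -0.131  0.03 ]
(248, 261) [0.596 0.224 0.115]
(172, 270) [0.581 0.388 0.08 ]
(125, 318) [0.49  0.51  0.001]
(355, 360) [0.403 0.003 0.018]
```

```bash
python3 - <<'E'
from h import *
d=np.load("top0.npz"); im=d["im"]; c=im[155:225,165:345]
save("c1.png",np.clip(c.astype(float)*1.6,0,255).astype(np.uint8),4.4)
E
```

```text
(no output)
```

View pics/c1.png

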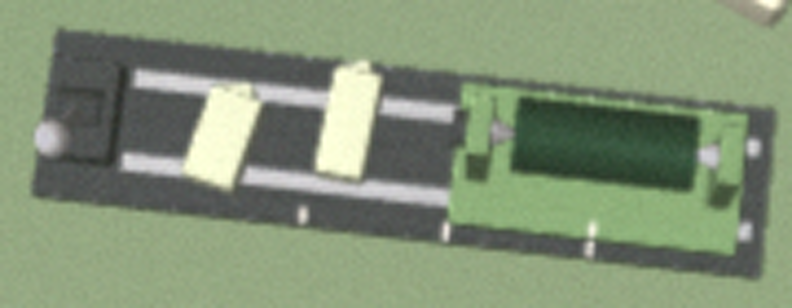

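Pale blobs that could be taken for offcuts, in top-image pixels: slide (343,255) and (303,260); bench (464,372), (510,364) and (545,347). Lookalikes: greens (593,394) and (649,364), orange (528,424), the big block (455,185), and stone in the red box (655,225). I choose the five small pale ones and check the bench ones up close first.

```bash
python3 - <<'E'
from h import *
go(0.40,-.31,.25,12)
E
```

```text
go [ 0.2893 -0.1095 -0.019 ] roll 5.3
```

>>> arm_command(
  targets="0.289 -0.11 -0.02 5; 0.289 -0.11 -0.02 5; 0.289 -0.11 -0.02 5; 0.289 -0.11 -0.02 5; 0.289 -0.11 -0.02 5; 0.289 -0.11 -0.02 5; 0.289 -0.11 -0.02 5; 0.289 -0.11 -0.02 5",
  fingers=0.0854,
)

```text
time: 1.1
tool_pos: [0.3987, -0.3103, 0.2508]
ee_rot: [-0.001, 0.994, 0.107, -0.0]
wrist_force: [-0.3, 0.2, 0.2]
opening: 0.998
```

```bash
cat > look.py <<'E'
from h import *
import sys
im,W,M=grab("wrist"); print(get_state()["tool_pos"].round(4), get_state()["joint_pos"].round(2))
for s in segs(im,W,pale(im,W),300):
    print(s); go(s[0],s[1],.2,s[2])
save(sys.argv[1],im)
E
python3 look.py w1.png
```

```text
[ 0.3986 -0.3104  0.2508] [-0.81  0.24 -0.17  1.16  0.    2.12]
(0.4406, -0.4007, np.float32(7.4), 97, 30, np.float64(0.0289), [373, 154], 2881)
go [0.0219 0.0972 0.0507] roll 4.8
(0.3845, -0.2238, np.float32(11.0), 93, 31, np.float64(0.031), [193, 172], 2475)
go [ 0.0045 -0.0875  0.0509] roll 1.2
(0.4039, -0.3209, np.float32(34.5), 80, 35, np.float64(0.031), [290, 174], 2388)
go [0.0029 0.0115 0.0508] roll -22.3
```

View pics/w1.png

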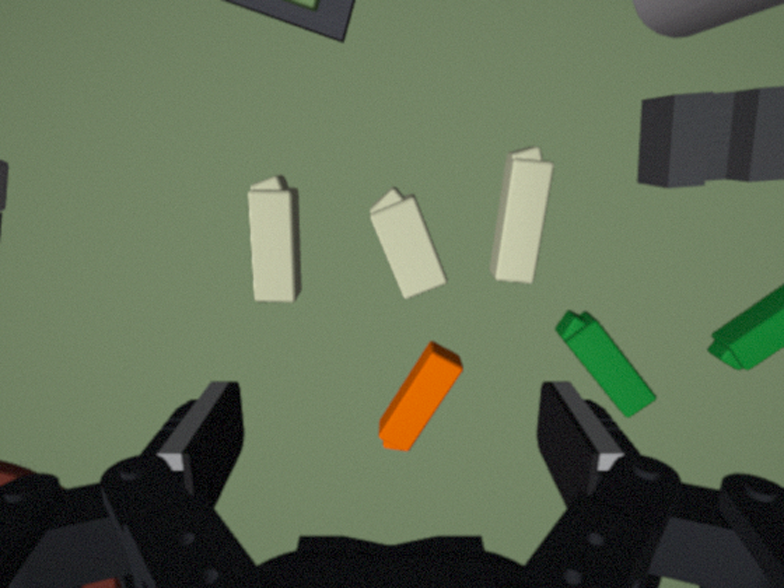

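>>> arm_command(
  targets="0.018 0.097 0.06 4.8; 0.018 0.097 0.12 4.8; 0.018 0.097 0.18 4.8; 0.018 0.097 0.22 4.8; 0.018 0.097 0.248 4.8; 0.018 0.097 0.248 4.8",
  fingers=0.07,
  newtons=60,
)

```text
time: 1.9
tool_pos: [0.4341, -0.4, 0.0001]
ee_rot: [-0.003, 0.998, 0.064, -0.002]
wrist_force: [-0.5, -0.0, 1.1]
opening: 0.82
```

>>> arm_command(
  targets="0 0 0 0; 0 0 0 0; 0 0 0 0; 0 0 -0.02 0; 0 0 -0.06 0; 0 0 -0.12 0; 0 0 -0.12 0",
  fingers=0.01,
)

```text
time: 2.78
tool_pos: [0.4371, -0.4034, 0.1259]
ee_rot: [0.001, 0.998, 0.064, 0.001]
wrist_force: [-0.3, -0.1, -1.5]
opening: 0.335
```

```bash
python3 - <<'E'
from h import *
print(get_state()["opening"]*.0854)
go(.335-.028,.3+.055,.12,90); go(.335-.028,.3-.055,.12,90)
E
```

```text
0.02863034266239976
go [-0.0321 -0.7688  0.0042] roll -82.7
go [-0.0462 -0.6597  0.0044] roll -82.7
```

>>> arm_command(
  targets="-0.03 -0.77 0 -83; -0.03 -0.77 0 -83; -0.03 -0.77 0 -83; -0.03 -0.77 0 -83; -0.03 -0.77 0 -83; -0.03 -0.77 0 -83; -0.03 -0.77 0 -83; -0.03 -0.77 0 -83; -0.03 -0.77 0 -83; -0.03 -0.77 0 -83",
)

```text
time: 4.03
tool_pos: [0.3316, 0.2179, 0.1236]
ee_rot: [0.002, 0.705, 0.709, 0.001]
wrist_force: [1.6, -1.1, -0.7]
opening: 0.339
```

```bash
python3 - <<'E'
from h import *
print(get_state()["opening"]*.0854, get_state()["joint_pos"].round(2))
go(.335-.028,.3+.055,.02,90)
E
```

```text
0.028937675251984846 [ 0.4   0.15 -0.65  0.77 -0.    1.96]
go [ 0.1374 -0.0241  0.1033] roll 0.3
```

>>> arm_command(
  targets="0.06 -0.015 0 0; 0.12 -0.024 0 0; 0.137 -0.024 0 0; 0.137 -0.024 0.05 0; 0.137 -0.024 0.1 0; 0.137 -0.024 0.108 0; 0.137 -0.024 0.108 0",
)

```text
time: 4.9
tool_pos: [0.3072, 0.354, 0.0156]
ee_rot: [0.002, 0.705, 0.709, 0.0]
wrist_force: [-0.8, 0.0, -0.3]
opening: 0.337
```

>>> arm_command(
  targets="0 0 0 0; 0 0 0 0; 0 0 -0.06 0; 0 0 -0.12 0; 0 0 -0.12 0",
  fingers=0.042,
)

```text
time: 5.52
tool_pos: [0.3093, 0.3563, 0.1403]
ee_rot: [0.002, 0.705, 0.709, 0.004]
wrist_force: [-0.7, 0.4, -0.7]
opening: 0.489
```

```bash
python3 - <<'E'
from h import *
print(get_state()["opening"]*.0854, get_state()["joint_pos"].round(2))
im,W,M=grab("top")
for s in segs(im,W,pale(im,W),100): print(s)
go(.402,-.3215,.2,34)
E
```

```text
0.041740152158098884 [ 0.7   0.26 -0.45  0.85 -0.    2.27]
(0.7922, -0.1958, np.float32(62.3), 187, 97, np.float64(0.0574), [322, 130], 1751)
(0.6302, 0.0371, np.float32(170.1), 80, 31, np.float64(0.0427), [244, 182], 249)
(0.6176, 0.1233, np.float32(162.4), 71, 35, np.float64(0.0416), [215, 185], 252)
(0.3985, -0.3233, np.float32(32.9), 71, 34, np.float64(0.0325), [363, 259], 281)
(0.3802, -0.2248, np.float32(10.1), 89, 31, np.float64(0.0324), [331, 266], 293)
(0.3761, 0.0081, np.float32(90.8), 36, 30, np.float64(0.0232), [252, 266], 107)
(0.3051, 0.3479, np.float32(90.7), 75, 26, np.float64(0.0356), [136, 288], 229)
go [-0.6773  0.0906 -0.0621] roll 56.3
```

>>> arm_command(
  targets="-0.677 0.09 0 56; -0.677 0.09 0 56; -0.677 0.09 0 56; -0.677 0.09 0 56; -0.677 0.09 0 56; -0.677 0.09 0 56; -0.677 0.09 0 56; -0.677 0.09 0 56; -0.677 0.09 0 56; -0.677 0.09 0 56",
  fingers=0.065,
)

```text
time: 6.82
tool_pos: [0.393, -0.2663, 0.1366]
ee_rot: [-0.0, 0.956, 0.295, 0.003]
wrist_force: [1.6, 0.3, 0.7]
opening: 0.757
```

```bash
python3 - <<'E'
from h import *
go(.400,-.322,.004,34)
E
```

```text
go [-0.0263  0.0498  0.1325] roll 0.3
```

>>> arm_command(
  targets="-0.026 0.05 0 0; -0.026 0.05 0.02 0; -0.026 0.05 0.07 0; -0.026 0.05 0.11 0; -0.026 0.05 0.132 0; -0.026 0.05 0.132 0",
)

```text
time: 7.58
tool_pos: [0.3985, -0.3201, 0.0022]
ee_rot: [-0.003, 0.956, 0.295, 0.002]
wrist_force: [-0.9, 0.1, 0.3]
opening: 0.758
```

>>> arm_command(
  targets="0 0 0 0; 0 0 0 0; 0 0 0 0; 0 0 -0.02 0; 0 0 -0.06 0; 0 0 -0.12 0; 0 0 -0.12 0",
  fingers=0.015,
)

```text
time: 8.45
tool_pos: [0.4004, -0.3231, 0.1267]
ee_rot: [0.001, 0.956, 0.295, 0.003]
wrist_force: [0.5, -0.6, -1.8]
opening: 0.411
```

```bash
python3 - <<'E'
from h import *
print(get_state()["opening"]*.0854)
go(.335+.025,.3+.055,.12,90)
E
```

```text
0.03506175229575167
go [ 0.3484 -0.5832  0.0066] roll -55.7
```

>>> arm_command(
  targets="0.348 -0.583 0 -56; 0.348 -0.583 0 -56; 0.348 -0.583 0 -56; 0.348 -0.583 0 -56; 0.348 -0.583 0 -56; 0.348 -0.583 0 -56; 0.348 -0.583 0 -56; 0.348 -0.583 0 -56; 0.348 -0.583 0 -56; 0.348 -0.583 0 -56",
)

```text
time: 9.7
tool_pos: [0.3617, 0.3051, 0.1258]
ee_rot: [0.003, 0.705, 0.709, 0.002]
wrist_force: [2.5, 0.8, 0.1]
opening: 0.411
```

```bash
python3 - <<'E'
from h import *
print(get_state()["opening"]*.0854)
go(.335+.025,.3+.055,.02,90)
E
```

```text
0.03507983997437877
go [ 0.05   -0.0022  0.1058] roll 0.3
```

>>> arm_command(
  targets="0.05 -0.002 0 0; 0.05 -0.002 0.01 0; 0.05 -0.002 0.06 0; 0.05 -0.002 0.1 0; 0.05 -0.002 0.108 0; 0.05 -0.002 0.108 0",
)

```text
time: 10.45
tool_pos: [0.3602, 0.3545, 0.018]
ee_rot: [0.003, 0.705, 0.709, 0.002]
wrist_force: [-0.0, 0.0, 0.0]
opening: 0.412
```

>>> arm_command(
  targets="0 0 0 0; 0 0 0 0; 0 0 -0.06 0; 0 0 -0.12 0; 0 0 -0.12 0",
  fingers=0.044,
)

```text
time: 11.08
tool_pos: [0.3622, 0.3567, 0.1433]
ee_rot: [0.003, 0.705, 0.709, 0.007]
wrist_force: [0.4, 0.1, -0.7]
opening: 0.517
```

```bash
python3 - <<'E'
from h import *
im,W,M=grab("top")
for s in segs(im,W,pale(im,W),100): print(s)
go(.382,-.2245,.2,11)
E
```

```text
(0.7911, -0.1969, np.float32(61.8), 184, 97, np.float64(0.0574), [322, 130], 1760)
(0.63, 0.0368, np.float32(169.5), 80, 31, np.float64(0.0424), [244, 182], 251)
(0.6191, 0.123, np.float32(161.8), 74, 36, np.float64(0.0415), [215, 185], 253)
(0.381, -0.2248, np.float32(11.1), 91, 31, np.float64(0.0327), [331, 266], 297)
(0.3762, 0.0081, np.float32(90.8), 36, 30, np.float64(0.0231), [252, 266], 116)
(0.3605, 0.3539, np.float32(90.7), 68, 33, np.float64(0.0372), [135, 269], 259)
(0.305, 0.3563, np.float32(90.8), 89, 26, np.float64(0.035), [134, 288], 260)
go [-0.5802  0.019  -0.0606] roll 79.3
```

>>> arm_command(
  targets="-0.58 0.019 0.0 79; -0.58 0.019 0 79; -0.58 0.019 0 79; -0.58 0.019 0 79; -0.58 0.019 0 79; -0.58 0.019 0 79; -0.58 0.019 0 79; -0.58 0.019 0 79; -0.58 0.019 0 79; -0.58 0.019 0 79",
  fingers=0.065,
)

```text
time: 12.38
tool_pos: [0.3822, -0.2273, 0.1388]
ee_rot: [-0.001, 0.995, 0.096, 0.005]
wrist_force: [0.4, 0.5, 0.2]
opening: 0.762
```

```bash
python3 - <<'E'
from h import *
im,W,M=grab("wrist")
for s in segs(im,W,pale(im,W),300): print(s)
go(.382,-.2245,.004,11)
E
```

```text
(0.3846, -0.2238, np.float32(11.1), 92, 31, np.float64(0.0309), [274, 205], 4826)
go [-0.0013 -0.0028  0.1348] roll 0.1
```

>>> arm_command(
  targets="-0.002 -0.003 0.05 0; -0.002 -0.003 0.1 0; -0.002 -0.003 0.134 0; -0.002 -0.003 0.134 0",
)

```text
time: 12.92
tool_pos: [0.3792, -0.2216, 0.0029]
ee_rot: [-0.003, 0.995, 0.097, 0.003]
wrist_force: [-0.5, -0.1, -0.1]
opening: 0.761
```

>>> arm_command(
  targets="0 0 0 0; 0 0 0 0; 0 0 0 0; 0 0 -0.02 0; 0 0 -0.06 0; 0 0 -0.12 0; 0 0 -0.12 0",
  fingers=0.01,
)

```text
time: 13.8
tool_pos: [0.381, -0.2243, 0.1277]
ee_rot: [0.0, 0.995, 0.097, 0.006]
wrist_force: [0.2, 0.5, -2.9]
opening: 0.364
```

```bash
python3 - <<'E'
from h import *
print(get_state()["opening"]*.0854)
go(.335-.028,.3-.055,.12,90)
E
```

```text
0.03108248657397625
go [ 0.0181 -0.4748  0.007 ] roll -78.8
```

>>> arm_command(
  targets="0.018 -0.475 0 -79; 0.018 -0.475 0 -79; 0.018 -0.475 0 -79; 0.018 -0.475 0 -79; 0.018 -0.475 0 -79; 0.018 -0.475 0 -79; 0.018 -0.475 0 -79; 0.018 -0.475 0 -79; 0.018 -0.475 0 -79; 0.018 -0.475 0 -79",
)

```text
time: 15.05
tool_pos: [0.3062, 0.2446, 0.1267]
ee_rot: [0.004, 0.706, 0.708, 0.004]
wrist_force: [-0.0, -0.9, -2.1]
opening: 0.36
```

>>> arm_command(
  targets="0 0 0.03 0; 0 0 0.07 0; 0 0 0.107 0; 0 0 0.107 0",
)

```text
time: 15.55
tool_pos: [0.3068, 0.2429, 0.0186]
ee_rot: [0.004, 0.707, 0.707, 0.003]
wrist_force: [-0.1, -0.8, -1.0]
opening: 0.364
```

>>> arm_command(
  targets="0 0 0 0; 0 0 0 0; 0 0 -0.06 0; 0 0 -0.12 0; 0 0 -0.18 0; 0 0 -0.18 0",
  fingers=0.042,
)

```text
time: 16.3
tool_pos: [0.3075, 0.2445, 0.2035]
ee_rot: [0.005, 0.707, 0.707, 0.007]
wrist_force: [1.4, -0.5, -1.5]
opening: 0.493
```

```bash
python3 - <<'E'
from h import *
im,W,M=grab("top")
for s in segs(im,W,pale(im,W),100): print(s)
# above B: psi ~ 163 ; and A 170
go(.618,.123,.2,163); go(.628,.037,.2,170); print(get_state()["joint_pos"].round(2))
E
```

```text
(0.7919, -0.1964, np.float32(61.4), 186, 98, np.float64(0.0572), [322, 130], 1767)
(0.6297, 0.0367, np.float32(170.2), 81, 31, np.float64(0.0431), [244, 182], 253)
(0.619, 0.123, np.float32(161.3), 72, 35, np.float64(0.0413), [215, 185], 256)
(0.3763, 0.0074, np.float32(85.9), 36, 33, np.float64(0.0235), [252, 266], 127)
(0.305, 0.2373, np.float32(90.8), 72, 29, np.float64(0.0376), [174, 289], 259)
go [-0.1208  0.3117  0.0055] roll -73.0
go [-0.2068  0.3217  0.0056] roll -80.0
[ 0.49  0.05 -0.54  0.97 -0.01  2.06]
```

>>> arm_command(
  targets="-0.121 0.312 0 -73; -0.121 0.312 0 -73; -0.121 0.312 0 -73; -0.121 0.312 0 -73; -0.121 0.312 0 -73; -0.121 0.312 0 -73; -0.121 0.312 0 -73; -0.121 0.312 0.03 -73; -0.121 0.312 0.03 -73; -0.121 0.312 0.03 -73",
  fingers=0.06,
)

```text
time: 17.6
tool_pos: [0.6185, 0.1229, 0.1757]
ee_rot: [0.007, 0.148, 0.989, 0.001]
wrist_force: [0.0, -0.5, -0.0]
opening: 0.705
```

```bash
python3 look.py w2.png
```

```text
[0.6189 0.1229 0.1763] [ 0.08  0.51  0.04  1.08 -0.    0.38]
(0.6225, 0.1237, np.float32(162.1), 75, 38, np.float64(0.0399), [280, 190], 3953)
go [-0.0036  0.0019 -0.0237] roll 0.9
(0.6304, 0.0382, np.float32(169.8), 78, 34, np.float64(0.0408), [185, 226], 3900)
go [-0.0361 -0.0775 -0.0236] roll -6.8
(0.7791, 0.0606, np.float32(64.1), 99, 80, np.float64(0.0192), [264, 355], 5195)
go [-0.1718 -0.0126 -0.0213] roll 98.9
(0.7959, -0.1039, np.float32(33.8), 23, 9, np.float64(0.0343), [118, 411], 432)
go [-0.236  -0.165  -0.0213] roll 129.2
```

View pics/w2.png

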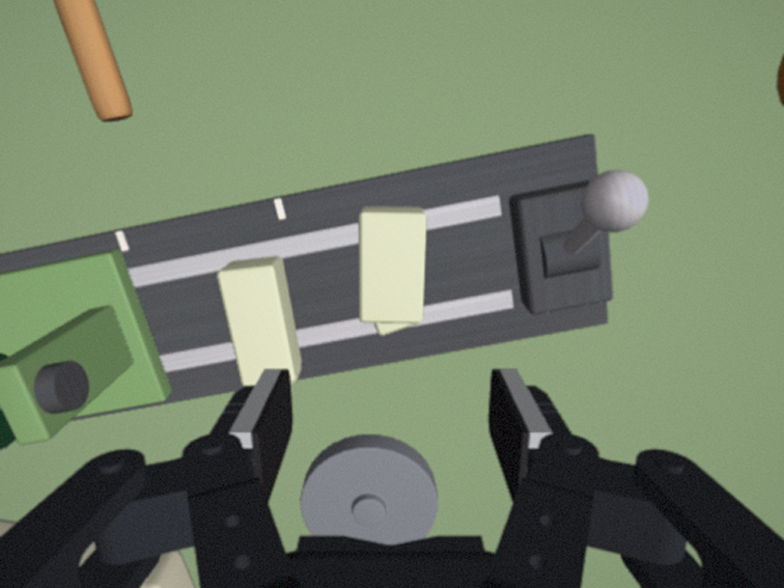

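>>> arm_command(
  targets="0 0.001 0.05 0; 0 0.001 0.1 0; 0 0.001 0.14 0; 0 0.001 0.159 0; 0 0.001 0.159 0",
  fingers=0.065,
)

```text
time: 18.27
tool_pos: [0.621, 0.1241, 0.0167]
ee_rot: [0.007, 0.148, 0.989, 0.001]
wrist_force: [-0.8, -0.3, 0.1]
opening: 0.758
```

>>> arm_command(
  targets="0 0 0 0; 0 0 0 0; 0 0 0 0; 0 0 -0.02 0; 0 0 -0.06 0; 0 0 -0.12 0; 0 0 -0.16 0; 0 0 -0.16 0",
  fingers=0.015,
)

```text
time: 19.27
tool_pos: [0.6211, 0.1242, 0.1813]
ee_rot: [0.01, 0.148, 0.989, 0.002]
wrist_force: [0.8, -0.1, -1.4]
opening: 0.426
```

```bash
python3 - <<'E'
from h import *
print(get_state()["opening"]*.0854)
go(.335+.025,.3-.055,.17,90)
E
```

```text
0.036374675763378515
go [0.2852 0.0391 0.006 ] roll 73.0
```

>>> arm_command(
  targets="0.285 0.039 0 73; 0.285 0.039 0 73; 0.285 0.039 0 73; 0.285 0.039 0 73; 0.285 0.039 0 73; 0.285 0.039 0 73; 0.285 0.039 0 73; 0.285 0.039 0 73; 0.285 0.039 0 73; 0.285 0.039 0 73",
)

```text
time: 20.52
tool_pos: [0.3601, 0.2447, 0.1758]
ee_rot: [0.007, 0.707, 0.708, 0.008]
wrist_force: [-0.6, 0.1, -1.3]
opening: 0.428
```

>>> arm_command(
  targets="0 0 0.06 0; 0 0 0.11 0; 0 0 0.15 0; 0 0 0.155 0; 0 0 0.155 0",
)

```text
time: 21.15
tool_pos: [0.3637, 0.2451, 0.0215]
ee_rot: [0.007, 0.706, 0.708, 0.008]
wrist_force: [0.2, -0.3, -1.6]
opening: 0.43
```

>>> arm_command(
  targets="0 0 0 0; 0 0 0 0; 0 0 -0.06 0; 0 0 -0.12 0; 0 0 -0.17 0; 0 0 -0.17 0; 0 0 -0.17 0",
  fingers=0.045,
)

```text
time: 22.02
tool_pos: [0.36, 0.2448, 0.1916]
ee_rot: [0.007, 0.706, 0.708, 0.008]
wrist_force: [-0.1, 0.1, -0.3]
opening: 0.526
```

```bash
python3 - <<'E'
from h import *
im,W,M=grab("top")
for s in segs(im,W,pale(im,W),100): print(s)
go(.626,.038,.18,171); print(get_state()["joint_pos"].round(2))
E
```

```text
(0.7912, -0.1994, np.float32(61.5), 181, 99, np.float64(0.0572), [322, 130], 1786)
(0.6302, 0.0369, np.float32(169.9), 81, 32, np.float64(0.0425), [244, 182], 256)
(0.3763, 0.0068, np.float32(84.8), 36, 34, np.float64(0.0221), [252, 266], 128)
(0.3637, 0.2462, np.float32(90.8), 54, 36, np.float64(0.0341), [172, 269], 216)
(0.305, 0.2429, np.float32(88.5), 83, 32, np.float64(0.0377), [172, 289], 298)
(0.1997, -0.712, np.float32(1.7), 107, 9, np.float64(0.0674), [502, 329], 110)
go [-0.2071  0.2658  0.016 ] roll -80.9
[ 0.43  0.14 -0.47  0.95 -0.01  2.  ]
```

>>> arm_command(
  targets="-0.207 0.266 0.01 -81; -0.207 0.266 0.01 -81; -0.207 0.266 0.01 -81; -0.207 0.266 0.01 -81; -0.207 0.266 0.01 -81; -0.207 0.266 0.01 -81; -0.207 0.266 0.01 -81; -0.207 0.266 0.01 -81; -0.207 0.266 0.01 -81; -0.207 0.266 0.01 -81",
  fingers=0.065,
)

```text
time: 23.32
tool_pos: [0.6256, 0.0382, 0.1851]
ee_rot: [0.009, 0.079, 0.997, 0.001]
wrist_force: [-0.7, 0.7, -1.0]
opening: 0.76
```

```bash
python3 look.py w3.png; python3 -c "
from h import *
go(.6265,.038,.0165,170)"
```

```text
[0.6257 0.0382 0.1854] [-0.06  0.5   0.03  1.09  0.    0.1 ]
(0.6334, 0.0377, np.float32(169.7), 84, 34, np.float64(0.041), [278, 191], 3770)
go [-0.0079  0.0007 -0.0144] roll 1.3
(0.7883, 0.0527, np.float32(9.1), 99, 91, np.float64(0.0193), [319, 333], 5875)
go [-0.1585  0.0399 -0.0115] roll 161.9
(0.7435, -0.2251, np.float32(164.1), 43, 33, np.float64(0.0545), [20, 336], 2099)
go [-0.1579 -0.2415 -0.0126] roll 6.9
(0.8096, -0.1536, np.float32(80.2), 39, 35, np.float64(0.0559), [116, 409], 770)
go [-0.2119 -0.1606 -0.0113] roll 90.8
go [ 0.0024 -0.0008  0.1689] roll 1.0
```

>>> arm_command(
  targets="0 -0.001 0.05 1; 0 -0.001 0.1 1; 0 -0.001 0.14 1; 0 -0.001 0.168 1; 0 -0.001 0.168 1",
)

```text
time: 24.0
tool_pos: [0.6268, 0.0376, 0.0154]
ee_rot: [0.007, 0.088, 0.996, 0.001]
wrist_force: [-0.3, -0.6, 0.4]
opening: 0.763
```

>>> arm_command(
  targets="0 0 0 0; 0 0 0 0; 0 0 0 0; 0 0 -0.02 0; 0 0 -0.06 0; 0 0 -0.12 0; 0 0 -0.16 0; 0 0 -0.16 0; 0 0 -0.16 0",
  fingers=0.015,
)

```text
time: 25.12
tool_pos: [0.6239, 0.0374, 0.1748]
ee_rot: [0.007, 0.088, 0.996, 0.001]
wrist_force: [-0.3, -0.2, -2.6]
opening: 0.383
```

```bash
python3 - <<'E'
from h import *
print(get_state()["opening"]*.0854)
go(.335,.3,.17,90)
E
```

```text
0.03269991881896847
go [0.3306 0.2078 0.0011] roll 79.9
```

>>> arm_command(
  targets="0.33 0.208 0 80; 0.33 0.208 0 80; 0.33 0.208 0 80; 0.33 0.208 0 80; 0.33 0.208 0 80; 0.33 0.208 0 80; 0.33 0.208 0 80; 0.33 0.208 0 80; 0.33 0.208 0 80; 0.33 0.208 0 80",
)

```text
time: 26.38
tool_pos: [0.3354, 0.2996, 0.1704]
ee_rot: [0.004, 0.707, 0.707, 0.005]
wrist_force: [0.7, -0.2, -1.4]
opening: 0.388
```

>>> arm_command(
  targets="0 0 0.06 0; 0 0 0.11 0; 0 0 0.127 0; 0 0 0.127 0; 0 0 0.127 0",
)

```text
time: 27.0
tool_pos: [0.3374, 0.2996, 0.0436]
ee_rot: [0.004, 0.707, 0.708, 0.005]
wrist_force: [0.0, 0.6, -1.8]
opening: 0.385
```

>>> arm_command(
  targets="0 0 0 0; 0 0 0 0; 0 0 -0.06 0; 0 0 -0.12 0; 0 0 -0.17 0; 0 0 -0.17 0; 0 0 -0.17 0",
  fingers=0.055,
)

```text
time: 27.88
tool_pos: [0.3351, 0.2994, 0.2136]
ee_rot: [0.004, 0.707, 0.708, 0.005]
wrist_force: [0.2, -0.3, -0.7]
opening: 0.646
```

```bash
python3 - <<'E'
from h import *
im,W,M=grab("wrist"); save("w4.png",im)
for s in segs(im,W,pale(im,W),100): print(s)
# over the roller, tool x along slide y? view: psi=174.1 (tool y along slide y) or 84.1 (tool y along slide x)
go(.60,-.135,.23,84.1); print(get_state()["joint_pos"].round(2))
E
```

```text
(0.3327, 0.4206, np.float32(1.9), 139, 4, np.float64(0.0611), [271, 36], 959)
(0.4082, 0.33, np.float32(92.1), 190, 5, np.float64(0.061), [363, 144], 1215)
(0.2628, 0.3281, np.float32(91.9), 184, 5, np.float64(0.0609), [185, 146], 1144)
(0.3391, 0.2951, np.float32(90.4), 83, 34, np.float64(0.0621), [275, 173], 15477)
(0.3382, 0.1859, np.float32(2.0), 121, 6, np.float64(0.0577), [278, 298], 3458)
go [-0.4345  0.2649 -0.0139] roll 6.0
[ 0.57  0.15 -0.39  1.02 -0.01  2.14]
```

View pics/w4.png

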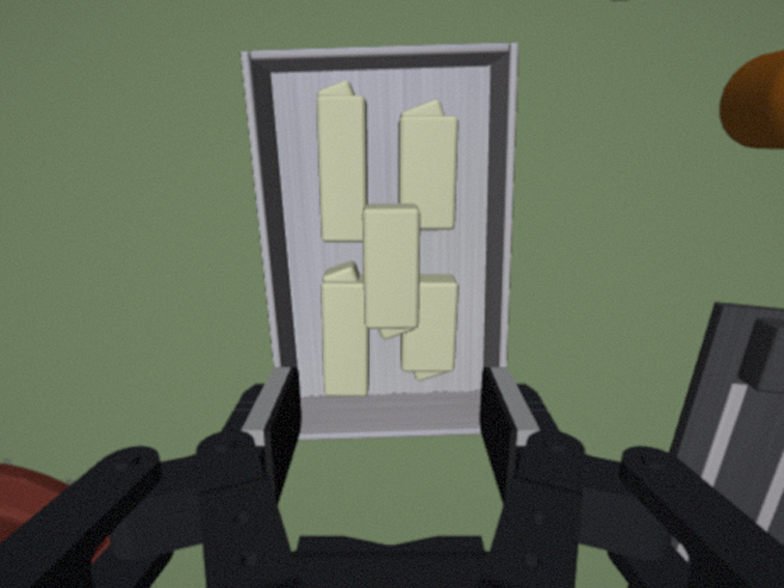

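>>> arm_command(
  targets="-0.434 0.265 -0.014 6; -0.434 0.265 -0.014 6; -0.434 0.265 -0.014 6; -0.434 0.265 -0.014 6; -0.434 0.265 -0.014 6; -0.434 0.265 -0.014 6; -0.434 0.265 -0.014 6; -0.434 0.265 -0.014 6; -0.434 0.265 -0.014 6; -0.434 0.265 -0.014 6",
  fingers=0.0,
)

```text
time: 29.18
tool_pos: [0.5993, -0.1346, 0.2283]
ee_rot: [0.003, 0.743, 0.669, 0.004]
wrist_force: [-0.3, 0.4, -0.5]
opening: -0.002
```

```bash
cat >> h.py <<'E'
th=np.radians(84.1); SY=np.array([np.cos(th),np.sin(th),0]); SX=np.array([np.sin(th),-np.cos(th),0]); SO=np.array([.6101,-.0163,0])
def sl(x,y,z): return SO+SX*x+SY*y+[0,0,z]
def toslide(p): p=np.asarray(p)-SO; return np.stack([p@SX,p@SY,p[...,2]],-1)
def mark(name="wrist",y0=-.12,fn=None):
    """mark angle from bright pixels on the roller; roller centre at slide y0"""
    im,W,M=grab(name); S=toslide(W)
    h=cv2.cvtColor(im,cv2.COLOR_RGB2HSV)
    r=np.hypot(S[...,0],S[...,2]-.1)
    reg=(abs(S[...,1]-y0)<.055)&(abs(r-.025)<.008)&(S[...,2]>.07)
    a=np.arctan2(S[...,0],S[...,2]-.1)
    m=reg&(h[...,2]>120)
    print("roller px",reg.sum(),"angles seen",np.nanpercentile(a[reg],[2,98]).round(2) if reg.any() else None,"mark px",m.sum(), "mark", np.median(a[m]).round(3) if m.any() else None, "meanxz", np.nanmean(S[reg],0).round(4))
    if fn: save(fn,im)
    return im,W,M
E
python3 - <<'E'
from h import *
mark()
print(get_state()["tool_pos"], get_state()["opening"])
go(*sl(.01,-.12,.132),84.1)
E
```

```text
roller px 8369 angles seen [-1.16  1.29] mark px 0 mark None meanxz [ 0.004  -0.1113  0.1203]
[ 0.59911863 -0.1337431   0.22881476] -0.004303543367605459
go [-0.0023  0.008   0.0969] roll -0.0
```

>>> arm_command(
  targets="-0.002 0.008 0.05 0; -0.002 0.008 0.09 0; -0.002 0.008 0.098 0; -0.002 0.008 0.1 0; -0.002 0.008 0.1 0",
)

```text
time: 29.85
tool_pos: [0.6087, -0.1364, 0.1307]
ee_rot: [0.004, 0.743, 0.67, 0.005]
wrist_force: [-0.2, -0.7, -0.0]
opening: 0.001
```

>>> arm_command(
  targets="0 0 0.002 0; 0 0 0.004 0; 0 0 0.004 0",
)

```text
time: 30.22
tool_pos: [0.6087, -0.1364, 0.1267]
ee_rot: [0.004, 0.743, 0.67, 0.005]
wrist_force: [0.6, 1.0, 0.1]
opening: -0.002
```

>>> arm_command(
  targets="0 0 0.001 0; 0 0 0.002 0; 0 0 0.002 0",
)

```text
time: 30.6
tool_pos: [0.6088, -0.1364, 0.1249]
ee_rot: [0.004, 0.743, 0.67, 0.005]
wrist_force: [-0.9, -0.3, 3.3]
opening: -0.001
```

>>> arm_command(
  targets="0 0 0.001 0; 0 0 0.002 0; 0 0 0.002 0",
)

```text
time: 30.98
tool_pos: [0.6102, -0.1367, 0.1245]
ee_rot: [0.005, 0.742, 0.67, 0.006]
wrist_force: [-0.1, 0.5, 11.6]
opening: -0.0
```

>>> arm_command(
  targets="0 0 0.002 0; 0 -0.004 0.002 0; 0 -0.008 0.002 0; 0 -0.012 0.002 0; 0 -0.016 0.002 0; 0 -0.02 0.002 0; 0 -0.024 0.002 0; 0 -0.024 0.002 0",
)

```text
time: 31.98
tool_pos: [0.5874, -0.1344, 0.1235]
ee_rot: [0.006, 0.742, 0.67, 0.006]
wrist_force: [-0.9, 0.6, 8.9]
opening: -0.001
```

>>> arm_command(
  targets="0 0 -0.02 0; 0 0 -0.06 0; 0 0 -0.105 0; 0 0 -0.105 0",
)

```text
time: 32.48
tool_pos: [0.5874, -0.135, 0.232]
ee_rot: [0.009, 0.742, 0.67, 0.008]
wrist_force: [0.3, 0.3, -1.0]
opening: -0.001
```

```bash
cat >> h.py <<'E'
from scipy.optimize import least_squares
def mark(name="wrist",y0=-.12,fn=None):
    im,W,M=grab(name); S=toslide(W); h=cv2.cvtColor(im,cv2.COLOR_RGB2HSV)
    reg=(abs(S[...,1]-y0)<.05)&(abs(S[...,0])<.035)&(S[...,2]>.105)&(S[...,2]<.135)
    P=S[reg]; c=least_squares(lambda c:np.hypot(P[:,0]-c[0],P[:,2]-c[1])-.025,[0,.1],loss="soft_l1",f_scale=.001).x
    a=np.arctan2(S[...,0]-c[0],S[...,2]-c[1]); r=np.hypot(S[...,0]-c[0],S[...,2]-c[1])
    reg=(abs(S[...,1]-y0)<.05)&(abs(r-.025)<.004)
    m=reg&(h[...,2]>110)
    print("centre",c.round(4),"px",reg.sum(),"seen",np.nanpercentile(a[reg],[2,98]).round(2),"mark px",m.sum(),"mark",np.median(a[m]).round(3) if m.any() else None,"pct",np.percentile(a[m],[5,95]).round(2) if m.any() else None)
    if fn: save(fn,im)
E
python3 - <<'E'
from h import *
mark(fn="r1.png")
go(*sl(.012,-.12,.128),84.1)
E
```

```text
centre [0.0042 0.1002] px 7927 seen [-1.3   1.05] mark px 510 mark 0.999 pct [0.92 1.15]
go [1.000e-04 2.130e-02 1.023e-01] roll 0.0
```

View pics/r1.png

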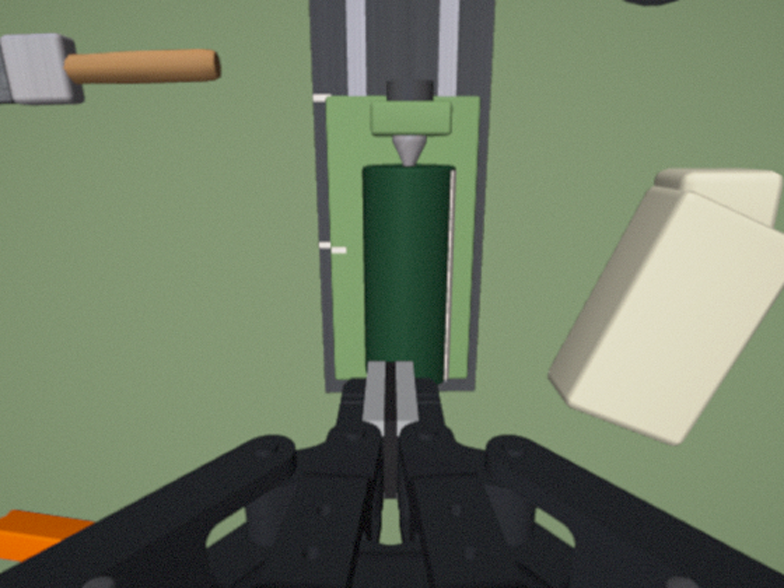

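>>> arm_command(
  targets="0 0.021 0.05 0; 0 0.021 0.09 0; 0 0.021 0.102 0; 0 0.021 0.103 0; 0 0.021 0.103 0",
)

```text
time: 33.15
tool_pos: [0.6095, -0.1371, 0.1278]
ee_rot: [0.008, 0.742, 0.67, 0.007]
wrist_force: [-0.9, -0.2, 0.3]
opening: -0.002
```

>>> arm_command(
  targets="0 0 0.002 0; 0 0 0.004 0; 0 0 0.0055 0; 0 0 0.0055 0",
)

```text
time: 33.65
tool_pos: [0.6114, -0.1374, 0.1243]
ee_rot: [0.01, 0.742, 0.67, 0.008]
wrist_force: [0.4, 0.6, 12.0]
opening: -0.002
```

>>> arm_command(
  targets="0 0 0.002 0; 0 -0.004 0.002 0; 0 -0.008 0.002 0; 0 -0.012 0.002 0; 0 -0.016 0.002 0; 0 -0.02 0.002 0; 0 -0.024 0.002 0; 0 -0.024 0.002 0",
)

```text
time: 34.65
tool_pos: [0.5891, -0.1352, 0.1239]
ee_rot: [0.012, 0.742, 0.67, 0.01]
wrist_force: [-2.0, 1.8, 13.1]
opening: 0.0
```

>>> arm_command(
  targets="0 0 -0.02 0; 0 0 -0.06 0; 0 0 -0.105 0; 0 0 -0.105 0",
)

```text
time: 35.15
tool_pos: [0.5879, -0.1354, 0.2326]
ee_rot: [0.014, 0.742, 0.67, 0.011]
wrist_force: [0.4, -0.1, -0.0]
opening: -0.001
```

```bash
python3 - <<'E'
from h import *
mark(fn="r2.png"); mark("top")
go(*sl(.005,-.12,.128),84.1)
E
```

```text
centre [0.0041 0.1003] px 7926 seen [-1.26  1.13] mark px 1028 mark 0.267 pct [0.17 0.38]
centre [0.  0.1] px 0 seen nan mark px 0 mark None pct None
go [0.0005 0.0136 0.1014] roll 0.0
  return np.nanmean(a, axis, out=out, keepdims=keepdims)
```

>>> arm_command(
  targets="0 0.014 0.05 0; 0 0.014 0.09 0; 0 0.014 0.101 0; 0 0.014 0.102 0; 0 0.014 0.102 0",
)

```text
time: 35.88
tool_pos: [0.6033, -0.1368, 0.128]
ee_rot: [0.012, 0.742, 0.67, 0.01]
wrist_force: [-1.3, 0.2, -0.4]
opening: 0.006
```

>>> arm_command(
  targets="0 0 0.002 0; 0 0 0.004 0; 0 0 0.0055 0; 0 0 0.0055 0",
)

```text
time: 36.38
tool_pos: [0.6051, -0.1371, 0.125]
ee_rot: [0.014, 0.742, 0.67, 0.011]
wrist_force: [-1.7, 1.6, 15.6]
opening: 0.001
```

>>> arm_command(
  targets="0 0 0.002 0; 0 -0.003 0.002 0; 0 -0.006 0.002 0; 0 -0.009 0.002 0; 0 -0.012 0.002 0; 0 -0.012 0.002 0",
)

```text
time: 37.12
tool_pos: [0.5952, -0.1362, 0.1247]
ee_rot: [0.016, 0.742, 0.67, 0.013]
wrist_force: [1.2, 1.7, 12.1]
opening: -0.001
```

>>> arm_command(
  targets="0 0 -0.02 0; 0 0 -0.06 0; 0 0 -0.105 0; 0 0 -0.105 0; 0 0 -0.105 0",
)

```text
time: 37.75
tool_pos: [0.5907, -0.1354, 0.2293]
ee_rot: [0.016, 0.742, 0.67, 0.013]
wrist_force: [-0.5, 0.4, -0.5]
opening: 0.003
```

```bash
python3 - <<'E'
from h import *
mark(fn="r3.png")
E
```

```text
centre [0.004  0.1003] px 7978 seen [-1.26  1.14] mark px 1060 mark -0.037 pct [-0.15  0.08]
```

```bash
python3 - <<'E'
from h import *
go(*sl(.002,-.205,.14),84.1)
E
```

```text
go [-0.0844  0.0058  0.0891] roll 0.1
```

>>> arm_command(
  targets="-0.05 0.003 0 0; -0.084 0.006 0 0; -0.084 0.006 0.04 0; -0.084 0.006 0.089 0; -0.084 0.006 0.089 0; -0.084 0.006 0.089 0",
  fingers=0.068,
  newtons=40,
)

```text
time: 38.55
tool_pos: [0.5916, -0.2201, 0.1411]
ee_rot: [0.015, 0.742, 0.67, 0.013]
wrist_force: [0.2, 0.2, -0.0]
opening: 0.795
```

```bash
python3 - <<'E'
from h import *
im,W,M=grab("wrist"); save("u1.png",im)
go(*sl(.002,-.205,.082),84.1)
S=toslide(W); m=(abs(S[...,2]-.115)<.006)&(S[...,1]<-.185)&(abs(S[...,0])<.04); print(m.sum(), np.nanpercentile(S[m],[3,97],axis=0) if m.any() else 0)
E
```

```text
go [ 0.     -0.0036  0.0598] roll 0.1
2532 [[-0.01445956 -0.20804589  0.10982025]
 [ 0.02233168 -0.1930575   0.11648562]]
```

View pics/u1.png

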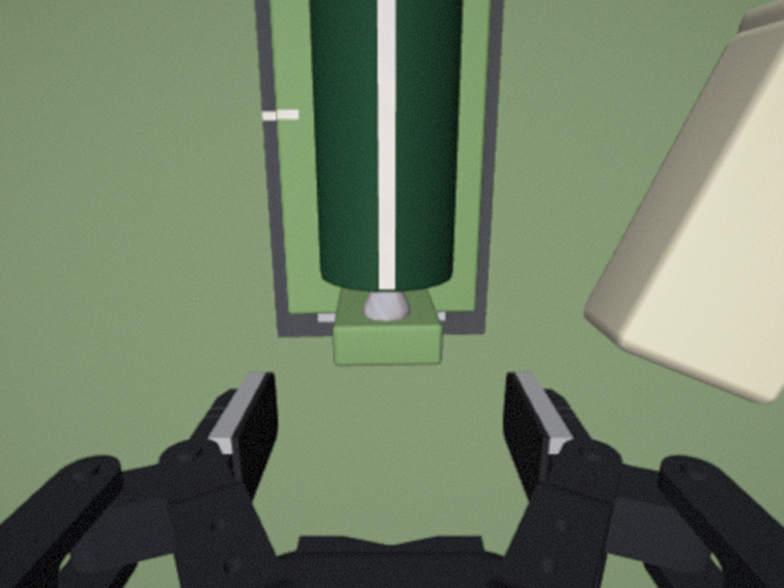

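>>> arm_command(
  targets="0 -0.001 0.02 0; 0 -0.002 0.04 0; 0 -0.003 0.059 0; 0 -0.003 0.059 0; 0 -0.003 0.059 0",
)

```text
time: 39.22
tool_pos: [0.5927, -0.2209, 0.0846]
ee_rot: [0.017, 0.742, 0.67, 0.013]
wrist_force: [0.7, -0.1, 0.9]
opening: 0.798
```

>>> arm_command(
  targets="0 0 0 0; 0 0 0 0; 0 0 0 0; 0 0 0 0",
  fingers=0.03,
)

```text
time: 39.72
tool_pos: [0.5925, -0.2213, 0.0863]
ee_rot: [0.018, 0.742, 0.67, 0.013]
wrist_force: [-3.8, 0.8, 11.7]
opening: 0.465
```

```bash
python3 - <<'E'
from h import *
s=get_state(); print(s["opening"]*.0854, toslide(s["tool_pos"]).round(4))
T=Tt(); p=s["tool_pos"]+SY*.1; print(p); go(*p,84.1)
E
```

```text
0.03967020185324338 [ 0.0036 -0.2057  0.0863]
[ 0.60281194 -0.1217917   0.08628061]
go [ 0.1     0.0001 -0.0005] roll 0.1
```

>>> arm_command(
  targets="0.006 0 0 0; 0.015 0 0 0; 0.028 0 0 0; 0.042 0 0 0; 0.056 0 0 0; 0.07 0 0 0; 0.082 0 0 0; 0.092 0 0 0; 0.099 0 0 0; 0.1 0 0 0",
)

```text
time: 40.98
tool_pos: [0.6028, -0.1213, 0.0864]
ee_rot: [0.018, 0.742, 0.67, 0.013]
wrist_force: [-2.0, -5.5, 6.8]
opening: 0.46
```

```bash
python3 - <<'E'
from h import *
s=get_state(); print(s["opening"]*.0854, toslide(s["tool_pos"]).round(4), s["wrist_force"])
go(*sl(.0036,-.1055,.0863),84.1)
mark(y0=-.02)
im,W,M=grab("wrist"); save("u2.png",im)
E
```

```text
0.03928786898236796 [ 0.0035 -0.1052  0.0864] [-2.00470542 -5.49291829  6.84526114]
go [-0.0003  0.0001  0.0001] roll 0.1
centre [0.0039 0.1004] px 33491 seen [-1.13  1.06] mark px 4858 mark -0.032 pct [-0.14  0.07]
```

View pics/u2.png

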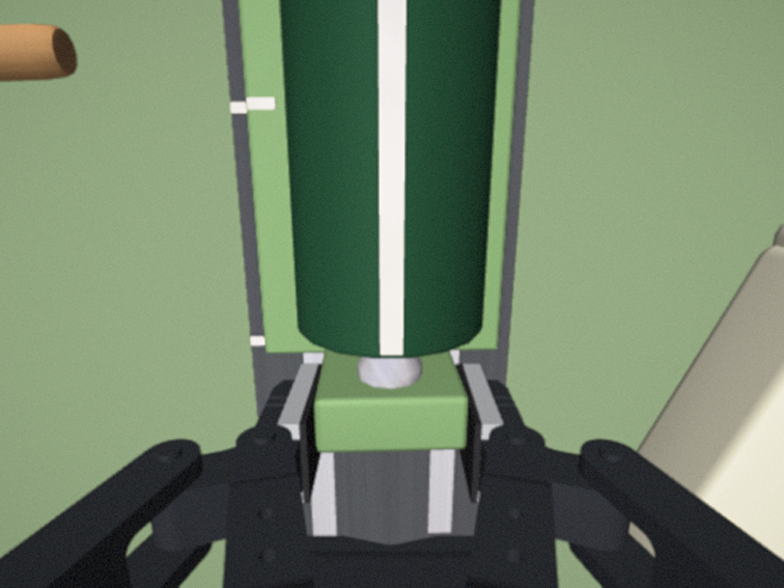

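>>> arm_command(
  targets="0 0 0 0; 0 0 0 0; 0 0 0 0; 0 0 -0.03 0; 0 0 -0.07 0; 0 0 -0.12 0; 0 0 -0.12 0; 0 0 -0.12 0",
  fingers=0.066,
)

```text
time: 42.08
tool_pos: [0.5974, -0.1199, 0.2058]
ee_rot: [0.018, 0.742, 0.67, 0.013]
wrist_force: [-0.4, 0.2, -0.4]
opening: 0.772
```

```bash
python3 - <<'E'
from h import *
mark(y0=-.02)
im,W,M=grab("wrist"); S=toslide(W)
h=cv2.cvtColor(im,cv2.COLOR_RGB2HSV); w=(h[...,2]>140)&(h[...,1]<60)
for nm,x0,x1,z in(("plate",-.052,-.034,.03),("bed",-.063,-.048,.012)):
    m=w&(S[...,0]>x0)&(S[...,0]<x1)&(abs(S[...,2]-z)<.007)
    for s in segs(im,W,m,15): print(nm,s,toslide([s[0],s[1],z]).round(4))
# lever: closed fingers on the near side of ball
s=get_state(); print(toslide(s["tool_pos"]).round(4))
go(*sl(-.09,.24,.2),84.1)
E
```

```text
centre [0.0039 0.1004] px 12713 seen [-1.23  1.14] mark px 1651 mark -0.033 pct [-0.13  0.08]
plate (0.5681, -0.0303, np.float32(172.9), 11, 6, np.float64(0.032), [223, 84], 90) [-0.0403 -0.0182  0.03  ]
bed (0.5565, -0.0294, np.float32(174.0), 7, 4, np.float64(0.0141), [211, 86], 54) [-0.052  -0.0185  0.012 ]
bed (0.5462, -0.1286, np.float32(170.9), 7, 5, np.float64(0.0139), [216, 196], 40) [-0.052  -0.1183  0.012 ]
[-0.0026 -0.1043  0.2048]
go [ 0.3445 -0.087  -0.0005] roll 0.1
```

>>> arm_command(
  targets="0.344 -0.087 0 0; 0.344 -0.087 0 0; 0.344 -0.087 0 0; 0.344 -0.087 0 0; 0.344 -0.087 0 0; 0.344 -0.087 0 0; 0.344 -0.087 0 0; 0.344 -0.087 0 0; 0.344 -0.087 0 0",
  fingers=0.0,
)

```text
time: 43.3
tool_pos: [0.5453, 0.23, 0.199]
ee_rot: [0.017, 0.742, 0.67, 0.012]
wrist_force: [0.6, 0.3, -0.1]
opening: 0.002
```

```bash
python3 - <<'E'
from h import *
s=get_state(); print(toslide(s["tool_pos"]).round(4))
go(*sl(-.088,.24,.085),84.1)
a=sl(-.088,.24,.085); T=Tt(); d=lambda x:(T[:3,:3].T@(SX*x)).round(4)
print(d(.1))
E
```

```text
[-0.0898  0.2383  0.199 ]
go [ 0.0023 -0.0029  0.114 ] roll 0.0
[-0.      0.0999  0.0041]
```

>>> arm_command(
  targets="0.002 -0.003 0.05 0; 0.002 -0.003 0.1 0; 0.002 -0.003 0.114 0; 0.002 -0.003 0.114 0",
)

```text
time: 43.8
tool_pos: [0.5472, 0.2305, 0.0851]
ee_rot: [0.017, 0.743, 0.669, 0.011]
wrist_force: [1.2, 0.4, 0.5]
opening: 0.0
```

>>> arm_command(
  targets="0 0.02 0.001 0; 0 0.035 0.001 0; 0 0.05 0.002 0; 0 0.065 0.003 0; 0 0.08 0.003 0; 0 0.09 0.004 0; 0 0.096 0.004 0; 0 0.098 0.004 0; 0 0.098 0.004 0",
)

```text
time: 44.92
tool_pos: [0.6448, 0.2204, 0.0853]
ee_rot: [0.017, 0.743, 0.669, 0.011]
wrist_force: [0.1, -0.1, 0.1]
opening: 0.002
```

```bash
python3 - <<'E'
from h import *
s=get_state(); print(toslide(s["tool_pos"]).round(4), s["wrist_force"])
im,W,M=grab("top"); S=toslide(W)
m=(abs(S[...,1]-.24)<.03)&(S[...,2]>.09)&(S[...,2]<.125)&(abs(S[...,0])<.07); print(m.sum(),np.nanmedian(S[m],0) if m.any() else 0)
im,W,M=grab("side"); S=toslide(W)
m=(abs(S[...,1]-.24)<.03)&(S[...,2]>.09)&(S[...,2]<.125)&(abs(S[...,0])<.07); print(m.sum(),np.nanmedian(S[m],0) if m.any() else 0)
E
```

```text
[0.0101 0.239  0.0853] [ 0.10076333 -0.14453281  0.13147033]
12 [0.00310059 0.22738502 0.10165469]
50 [0.01364826 0.25000528 0.10806091]
```

>>> arm_command(
  targets="0 -0.02 0 0; 0 -0.05 -0.03 0; 0 -0.05 -0.09 0; 0 -0.06 -0.14 0; 0 -0.15 -0.14 0; 0 -0.2 -0.14 0; 0 -0.2 -0.14 0",
)

```text
time: 45.9
tool_pos: [0.4364, 0.2424, 0.217]
ee_rot: [0.017, 0.742, 0.67, 0.011]
wrist_force: [0.5, 0.2, 1.3]
opening: -0.001
```

```bash
python3 - <<'E'
from h import *
for n in("top","side"):
    im,W,M=grab(n); S=toslide(W)
    m=(abs(S[...,1]-.24)<.03)&(S[...,2]>.085)&(S[...,2]<.125)&(abs(S[...,0])<.08); c=np.nanmedian(S[m],0) if m.any() else np.zeros(3); print(n,m.sum(),c, "lever",.5+np.arctan2(c[0],c[2]-.034))
    save(n+"9.png",im)
    if n=="top":
        for s in segs(im,W,pale(im,W),60): print(s)
        try: mark("top",y0=-.02)
        except Exception as e: print(e)
        for q in[(.60,.40),(.785,.054)]: pass
E
```

```text
top 71 [0.0315181  0.23868483 0.11529395] lever 0.869862821369856
(0.7895, -0.2, np.float32(62.5), 180, 100, np.float64(0.0572), [322, 131], 1799)
(0.3754, 0.0071, np.float32(84.5), 38, 36, np.float64(0.0229), [252, 266], 134)
(0.3537, 0.2486, np.float32(93.6), 60, 58, np.float64(0.0356), [169, 270], 275)
(0.3022, 0.2342, np.float32(90.7), 61, 29, np.float64(0.0369), [176, 290], 196)
(0.1984, -0.7124, np.float32(179.0), 110, 11, np.float64(0.0677), [502, 329], 125)
centre [0.0011 0.0998] px 514 seen [-1.5   1.05] mark px 49 mark -0.024 pct [-0.11  0.08]
side 55 [0.03019267 0.24466572 0.11124005] lever 0.8726318454867306
```

View pics/top9.png

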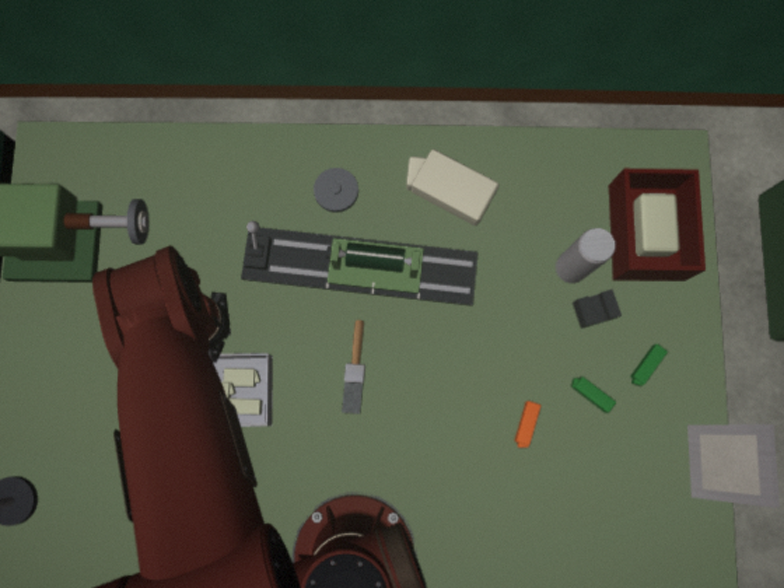

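```bash
python3 - <<'E'
from h import *
s=get_state(); print(toslide(s["tool_pos"]).round(4))
go(*sl(-.04,.24,.215),84.1);go(*sl(-.04,.24,.085),84.1); go(*sl(.012,.24,.085),84.1); go(*sl(.021,.24,.085),84.1)
E
```

```text
[-0.1951  0.2403  0.2175]
go [-0.0002  0.1549  0.009 ] roll -0.0
go [0.0005 0.1494 0.1389] roll -0.0
go [0.0005 0.2013 0.1411] roll -0.0
go [0.0005 0.2103 0.1415] roll -0.0
```

>>> arm_command(
  targets="0 0.06 0.003 0; 0 0.12 0.007 0; 0 0.152 0.009 0; 0 0.152 0.06 0; 0 0.15 0.11 0; 0 0.149 0.139 0; 0 0.149 0.139 0; 0 0.17 0.14 0; 0 0.19 0.14 0; 0 0.2 0.141 0",
)

```text
time: 47.3
tool_pos: [0.6479, 0.2207, 0.0866]
ee_rot: [0.018, 0.743, 0.669, 0.013]
wrist_force: [-1.2, -0.3, -1.5]
opening: 0.001
```

>>> arm_command(
  targets="0 0.003 0 0; 0 0.006 0 0; 0 0.009 0 0; 0 0.011 0 0; 0 0.011 0 0",
)

```text
time: 47.92
tool_pos: [0.6508, 0.2203, 0.0862]
ee_rot: [0.013, 0.742, 0.67, 0.008]
wrist_force: [-29.4, 2.3, 14.4]
opening: 0.002
```

>>> arm_command(
  targets="0 -0.02 0 0; 0 -0.05 -0.03 0; 0 -0.05 -0.09 0; 0 -0.06 -0.15 0; 0 -0.12 -0.19 0; 0 -0.2 -0.19 0; -0.1 -0.25 -0.19 0; -0.2 -0.25 -0.19 0; -0.3 -0.25 -0.19 0; -0.4 -0.25 -0.19 0",
)

```text
time: 49.18
tool_pos: [0.3829, 0.0112, 0.2707]
ee_rot: [0.014, 0.742, 0.671, 0.009]
wrist_force: [1.9, 0.2, -0.1]
opening: -0.002
```

>>> arm_command(
  targets="-0.2 -0.05 0 0; -0.2 -0.05 0 0; -0.2 -0.05 0 0; -0.2 -0.05 0 0; -0.2 -0.05 0 0",
)

```text
time: 49.8
tool_pos: [0.3126, -0.184, 0.2708]
ee_rot: [0.015, 0.743, 0.669, 0.009]
wrist_force: [-0.2, -0.2, 0.2]
opening: 0.0
```

```bash
python3 - <<'E'
from h import *
for n in("top","side"):
    im,W,M=grab(n); S=toslide(W)
    m=(abs(S[...,1]-.24)<.03)&(S[...,2]>.085)&(S[...,2]<.125)&(abs(S[...,0])<.08); c=np.nanmedian(S[m],0); print(n,m.sum(),c,"lever",.5+np.arctan2(c[0],c[2]-.034))
    if n=="top":
        for s in segs(im,W,pale(im,W),60): print(s)
        mark("top",y0=-.02); save("top10.png",im)
        h=cv2.cvtColor(im,cv2.COLOR_RGB2HSV)
        print(*segs(im,W,(S[...,2]>.105)&(abs(S[...,0])<.04)&(abs(S[...,1])<.2),8),sep="\n")
E
```

```text
top 71 [0.03611659 0.23912507 0.11068685] lever 0.9401484611693494
(0.792, -0.1964, np.float32(62.2), 188, 98, np.float64(0.0573), [322, 130], 1784)
(0.3134, 0.1973, np.float32(149.1), 159, 73, np.float64(0.0616), [183, 290], 86)
(0.3749, 0.0069, np.float32(176.1), 35, 35, np.float64(0.0224), [252, 266], 120)
(0.335, 0.2957, np.float32(87.2), 83, 34, np.float64(0.0573), [152, 280], 1426)
(0.2614, 0.3444, np.float32(90.8), 103, 3, np.float64(0.0631), [132, 303], 63)
(0.1999, -0.7113, np.float32(179.8), 107, 9, np.float64(0.0674), [502, 328], 111)
centre [0.001  0.0999] px 525 seen [-1.54  1.08] mark px 47 mark -0.01 pct [-0.09  0.07]
(0.6164, 0.0472, np.float32(24.7), 38, 33, np.float64(0.1166), [239, 180], 116)
(0.6066, -0.0512, np.float32(86.0), 149, 45, np.float64(0.1244), [271, 184], 772)
side 54 [0.03403945 0.24558854 0.10994628] lever 0.921359634765256
```

View pics/top10.png

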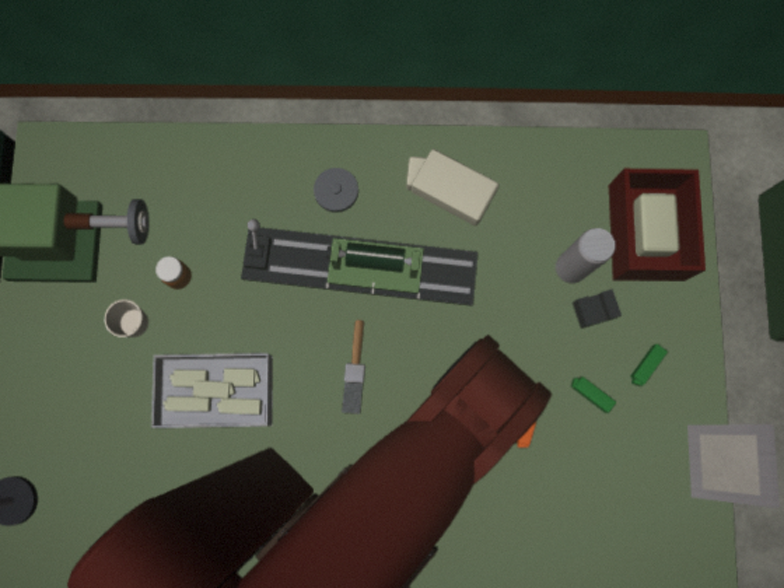

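```bash
python3 -c "
from station import *
print(job_done())"
```

```text
the job is handed in; nothing more can be done
None
```

I turned the roller until its line faced up, moved the carriage to the middle station, then threw the lever over. All five pale offcuts (there were five) are in the tray. The job is handed in at about 50 s; no verdict was reported.

The last checks, with the arm clear and touching nothing:

| Check | Reading | Allowed |
|---|---|---|
| Roller line | −0.01 rad (top camera), −0.03 rad (wrist camera) | ±0.15 rad |
| Carriage | about 1 mm or less from the middle station | within 6 mm |
| Clamp lever | 0.92 to 0.97 rad | above 0.85 rad |
| Offcuts | all five in the tray, one lying on top of the others at about 0.035 m | below 0.07 m |
| Bystanders | in the same places in the last top picture; not measured | within 50 mm |

- **Lever:** the first push left it at only about 0.87 to 0.9 rad, so I pushed again until it stopped with about 29 N on the wrist.
- **Cameras:** the wrist and top cameras disagreed by 3 to 4 mm across the slide, so I measured the roller angle from a fitted roller axis.

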